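# Re-home three reagent bottles in their spill trays

### The job

The three capped bottles have been put back in one another's round steel spill trays. Set each one upright in the middle of the tray that goes with its size: the smallest bottle in the smallest tray, the middle one in the middle tray, the largest in the largest. Their feet are wet, so never stand a bottle on the bare bench: use the square cork mat as the spare place while you change them round, leave it empty at the end, and do not tip a bottle over or disturb the glass beaker and flask standing among them.

Things in the scene. Friction and masses are not known exactly. Their poses are not given: they have to be found in the camera images.
- bottle_small: Clear glass laboratory bottle with a white screw cap, the smallest: body 59 mm across, 111 mm high in all; the cap is the top 20 mm, 34 mm across, and is where to grip it from above; below it the shoulder widens at once. About 150 g. Origin: centre of its underside, z up along its axis. Starts upright in a wrong steel tray.
- bottle_medium: Clear glass laboratory bottle with a white screw cap, the middle one: body 69 mm across, 131 mm high in all; the cap is the top 24 mm, 40 mm across, and is where to grip it from above; below it the shoulder widens at once. About 350 g. Origin: centre of its underside, z up along its axis. Starts upright in a wrong steel tray.
- bottle_large: Clear glass laboratory bottle with a white screw cap, the largest: body 87 mm across, 164 mm high in all; the cap is the top 30 mm, 50 mm across, and is where to grip it from above; below it the shoulder widens at once. About 600 g. Origin: centre of its underside, z up along its axis. Starts upright in a wrong steel tray.
- tray_small: Round stainless spill tray, the smallest: 120 mm across outside at the rim, 108 mm clear inside at the floor, wall 3 mm, floor 5 mm thick, rim 17 mm above the bench. Fixed to the bench. Origin: centre of its underside, on the bench, z up; the floor a bottle stands on is 5 mm above the origin.
- tray_medium: Round stainless spill tray, the middle one: 146 mm across outside at the rim, 134 mm clear inside at the floor, wall 3 mm, floor 5 mm thick, rim 17 mm above the bench. Fixed to the bench. Origin: centre of its underside, on the bench, z up; the floor a bottle stands on is 5 mm above the origin.
- tray_large: Round stainless spill tray, the largest: 172 mm across outside at the rim, 160 mm clear inside at the floor, wall 3 mm, floor 5 mm thick, rim 17 mm above the bench. Fixed to the bench. Origin: centre of its underside, on the bench, z up; the floor a bottle stands on is 5 mm above the origin.
- cork_mat: Square cork mat, 130 x 130 mm, 6 mm thick, fixed to the bench, empty at the start: the spare place. Origin: centre of its underside, z up, x and y along its sides; a bottle stands 6 mm above the origin.
- beaker: Bystander, to be left alone: small open glass beaker, 56 mm across, 72 mm high, loose. Origin: centre of its underside.
- flask: Bystander, to be left alone: small open conical glass flask, 68 mm across, 98 mm high, loose. Origin: centre of its underside.
Mind the look-alikes: they are no part of the job. Leave any green or yellow look-alike of the bottle_medium alone.

How it is judged (in metres and radians):
At the end, for the whole second after the job is handed in: Each bottle stands upright (within 0.06 rad) and still on the floor of the tray of its own size rank, its axis within 15 mm of the tray's centre; so the cork mat is empty (horizontal distance between bottle_small and tray_small below 0.015 m and z of bottle_small in the frame of tray_small between 0.002 and 0.009 m and angle between each of bottle_small, bottle_medium, bottle_large's own z axis and vertical below 0.06 rad and linear speed of each of bottle_small, bottle_medium, bottle_large below 0.02 m/s and horizontal distance between bottle_medium and tray_medium below 0.015 m and z of bottle_medium in the frame of tray_medium between 0.002 and 0.009 m and horizontal distance between bottle_large and tray_large below 0.015 m and z of bottle_large in the frame of tray_large between 0.002 and 0.009 m); the robot touches nothing.
It fails at once if a bottle stands on the bare bench (height (world z) of any of bottle_small, bottle_medium, bottle_large below 0.0025 m).
It fails at once if a bottle is tipped over (angle between any of bottle_small, bottle_medium, bottle_large's own z axis and vertical above 0.5 rad).
It fails at once if the beaker or the flask is shifted more than 30 mm or tipped (distance of any of beaker, flask from where it was at the start of the episode above 0.03 m or angle between any of beaker, flask's own z axis and vertical above 0.5 rad).
It also fails if it takes over 96 s, if anything falls off the work surface, if the arm or the gripper's body presses on something with over 40 N, if the wrist force passes 120 N, or if a joint passes its speed limit or range.

### The arm

A 7-joint arm with a two-finger parallel gripper is mounted at the origin on a cart in front of the work surface, level with it; the furniture and walls round the work are solid. World frame = base frame: x ahead of the robot, y to its left, z up, the work surface at z = 0. Lengths are in m, angles in degrees, forces in N, time in s.
With the tool pointing down it reaches from about 0.425 to 0.925 m from the base axis. Payload 6.8 kg.
Tool frame: the origin (TCP) lies midway between the tips of the shut fingers; the grasp point (between the pads) lies 19 mm behind it; z points along the fingers, y is the line along which they close (so a half turn about z gives the same grasp; the last joint's range is limited). The gripper opens to 85 mm and grips with 20 to 120 N. Pads are 22 mm wide; open, the fingers measure 114 mm over their backs; the gripper's body (76 mm by 85 mm) begins 54 mm behind the grasp point. The pads swing forward as they close: fully open they stand 13 mm farther back than shut.
Start: joints at [-70.651, 27.33, 1.283, 89.118, -0.659, 63.558, -4.761], TCP at [0.291, 0.609, 0.231] pointing down, gripper open.
Joint ranges: [-169.35, 169.35], [-19.33, 120.38], [-80.79, 83.38], [13.8, 139.57], [-78.32, 258.32], [9.67, 109.79], [-169.56, 169.56]. Speed limits (degrees/s): [136.94, 136.94, 180, 180, 180, 180, 180].

### API

Orientations are given as [roll, pitch, yaw] about the fixed x, y, z axes, in that order (R = Rz(yaw) Ry(pitch) Rx(roll)).
In Python, from bench import env gives the robot as it stands.
- The arm moves only by the tool move_arm, never from a script. Its argument "targets" is a list of rows, each a list of 7 numbers: the shift along the tool's x, y, z normalised to -1 to 1, where 1 is 100 mm, then the turn, a rotation vector about the tool's x, y, z normalised to -1 to 1, where 1 is 90 degrees, then the finger opening in mm, from 0 to 85.4. A call has 1 to 8 rows; each row is the pose to reach, as a shift and turn from the pose commanded when the call began, along the tool's axes at that moment; what a row does not reach only later rows make up. A row lasts 1/8 s, in which the tool goes at most 62.5 mm and 10.7 degrees, less where a joint would pass 70% of its speed; a pose out of reach is approached as far as the arm can. A call with a number of a shift or a turn outside -1 to 1 is refused whole. A call with a gripper value outside its range is refused whole. The fingers move at their own pace and stop on an object; "force" is the grip in N (left out, the last holds). Time passes only in rows, so rows that repeat a pose let the fingers close. It gives the time, the measured TCP pose, the force, the opening and the grip force at its end, in the units of the state.
- env.read_state(): the state, without advancing time (a new reading comes with each control period).
- env.camera(name): name is "scene" or "side" or "wrist"; returns the picture (400x640x3 uint8, blue, green, red); there is no depth.
- env.camera_model(name): a dict with "camera_matrix" (3x3 intrinsics, pixels), "extrinsics" (4x4, takes a point from camera to world coordinates). Camera axes: x right, y up, looking along -z (the intrinsics and any distortion apply to the point x, -y, -z); pixel columns grow to the right and rows downward; lengths in m; the calibration is good to about 2 mm. A picture is of the moment at which its call begins: read the wrist's pose just before it. camera_model takes no time and is no camera call; for the wrist camera it gives the pose at the moment of the call.
- env.hand_in(): hands the job in; it is judged then, once.
The state is a dict: "time": time; "joint_pos": joint angles; "dq": joint speeds; "joint_efforts": joint torques, N m; "tcp_pos": TCP position; "tool_rot": TCP orientation; "force": force on the tool from outside, world axes, zero at the start; "wrist_torque": the same for the moment, N m; "grip_width": finger opening in m; "grasp_force": force on a finger pad.
Only numpy, scipy, OpenCV 4.12 (cv2) and the standard library are available. Lean on these libraries where they do the work, as an engineer would, in place of code of your own. Each camera call takes 0.05 s, during which the arm holds its last target. There are 200 camera calls.

## Working session

There is one attempt and no reset: what is moved stays moved. The work goes in short steps, Python scripts to look and compute and a tool call to move; the robot and the scene stay as the last step left them, time stands still between calls to the robot, and variables do not carry over. Pictures are saved under pics/ and viewed, at most 14 in all, crops included, and the job is handed in when it is done.

Besides the shell and the picture viewer there is one more tool, called after ">>>" by a JSON object that holds its "method" and its "body". move_arm: Moves the arm, as the interface text tells. Scaled input: -1 to 1 covers 100 mm each way for a shift and 90 degrees each way for a turn. Its arguments: {"type":"object","properties":{"targets":{"type":"array","items":{"type":"array","items":{"type":"number"}}},"force":{"type":"number"}},"required":["targets"]}

```bash
mkdir -p pics && python3 - <<'E'
from bench import env
import cv2, numpy as np
np.set_printoptions(precision=4,suppress=True)
s=env.read_state(); print({k:s[k] for k in('time','tcp_pos','tool_rot','grip_width')})
for n in('scene','side'):
    cv2.imwrite(f'pics/{n}0.png',env.camera(n)); m=env.camera_model(n); print(n,m['camera_matrix'],m['extrinsics'],m.keys())
E
```

```text
{'time': 0.0, 'tcp_pos': array([0.2908, 0.6085, 0.2303]), 'tool_rot': array([-179.8912,    0.0079,  154.4592]), 'grip_width': 0.08552026164676987}
scene [[454.9213   0.     317.8014]
 [  0.     454.9213 205.2563]
 [  0.       0.       1.    ]] [[ 0.7975  0.3841 -0.4653 -0.0004]
 [-0.6032  0.4928 -0.6271 -0.7065]
 [-0.0115  0.7808  0.6247  0.8729]
 [ 0.      0.      0.      1.    ]] dict_keys(['camera_matrix', 'extrinsics'])
side [[483.7568   0.     321.013 ]
 [  0.     483.7568 191.3872]
 [  0.       0.       1.    ]] [[ 0.9384  0.136  -0.3176  0.1212]
 [-0.3451  0.4155 -0.8416 -1.2133]
 [ 0.0175  0.8994  0.4368  0.7453]
 [ 0.      0.      0.      1.    ]] dict_keys(['camera_matrix', 'extrinsics'])
```

View pics/scene0.png

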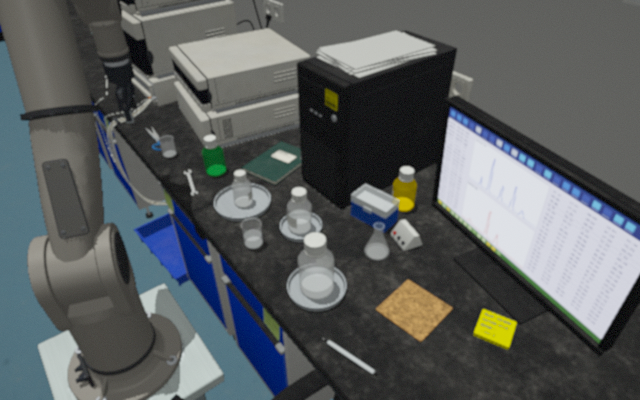

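View pics/side0.png

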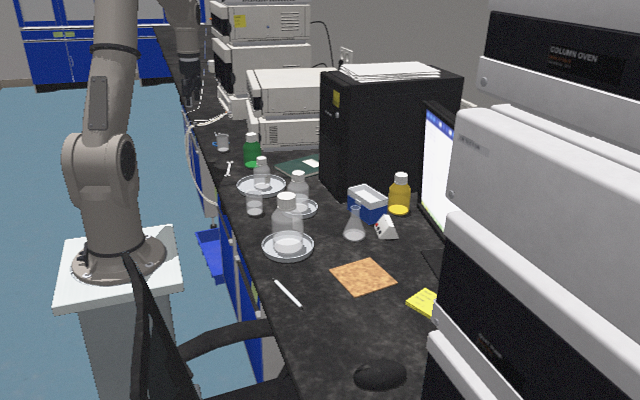

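The scene picture shows three clear, white-capped bottles, with caps at about (240,175), (299,194) and (315,241). They stand in trays at (242,201), (300,225) and (317,288). The cork mat is at (414,308), the beaker at (252,234) and the flask at (377,242). The look-alikes are a green bottle at (213,157) and a yellow one at (404,190). I'll check my choice of bottles in one close crop.

```bash
python3 - <<'E'
import cv2
a=cv2.imread('pics/scene0.png')[150:345,195:461]
cv2.imwrite('pics/c1.png',cv2.resize(a,None,fx=3,fy=3,interpolation=cv2.INTER_CUBIC))
b=cv2.imread('pics/side0.png')[145:300,225:425]
cv2.imwrite('pics/c2.png',cv2.resize(b,(800,620))[:600])
E
```

```text
(no output)
```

View pics/c1.png

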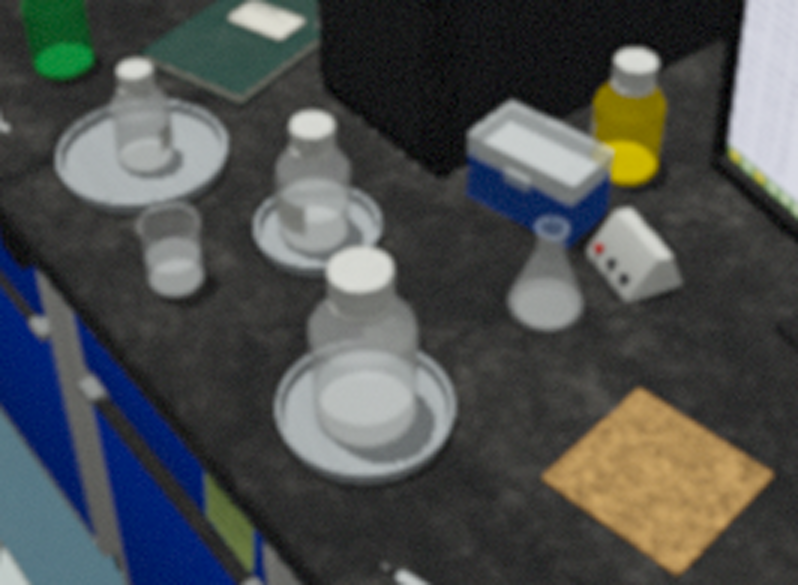

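View pics/c2.png

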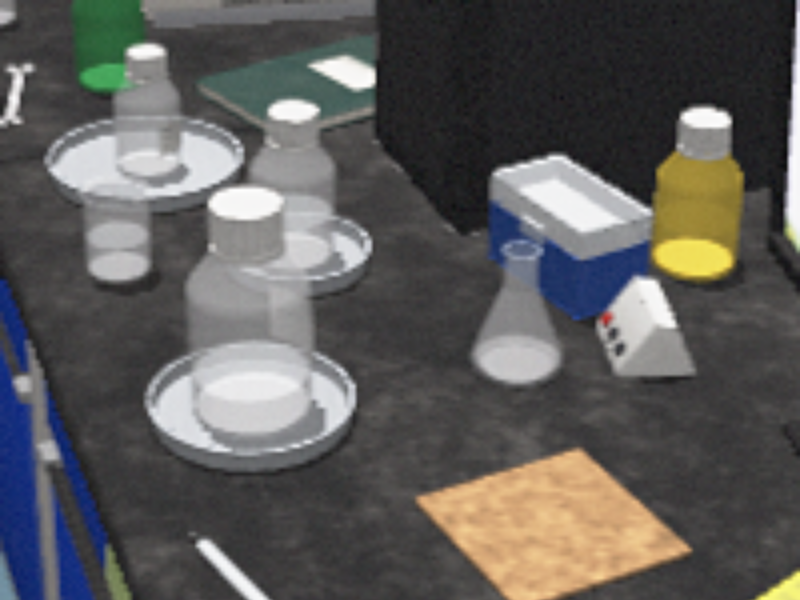

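The crops confirm clear bottles with white caps, smallest to largest left to right. Tray A (far) holds the small bottle and looks largest. Tray B looks smallest and holds the medium one, and C holds the large one. Next I'll fit circles at the known heights to the outline pixels in both views.

```bash
cat > h.py <<'E'
from bench import env
import numpy as np
from scipy.optimize import least_squares
np.set_printoptions(precision=4,suppress=True)
def proj(m,P):
    K=np.array(m['camera_matrix']);E=np.linalg.inv(np.array(m['extrinsics']))
    p=np.atleast_2d(P)@E[:3,:3].T+E[:3,3]; p=p*[1,-1,-1]; q=p@K.T; return q[:,:2]/q[:,2:]
def ray(m,uv,z):
    K=np.array(m['camera_matrix']);E=np.array(m['extrinsics'])
    d=np.linalg.solve(K,[uv[0],uv[1],1])*[1,-1,-1]; d=E[:3,:3]@d; o=E[:3,3]; return o+d*(z-o[2])/d[2]
T=np.linspace(0,2*np.pi,181)
def ext(m,x,y,r,z):
    q=proj(m,np.c_[x+r*np.cos(T),y+r*np.sin(T),0*T+z]); return np.array([q[:,0].min(),q[:,0].max(),q[:,1].min()])
def fit(z,obs,r0=.05):
    # obs: list of (model,[L,R,T]) with nan for unknown
    f=lambda p:np.concatenate([(ext(m,*p,z)-o)[~np.isnan(o)] for m,o in obs])
    s=least_squares(f,[.6,.1,r0]); return s.x,s.fun
E
python3 - <<'E'
from h import *
a,b=env.camera_model('scene'),env.camera_model('side'); n=np.nan
c1=lambda v:np.array([195+v[0]/3,195+v[1]/3,150+v[2]/3])-.33
c2=lambda v:np.array([225+v[0]/4,225+v[1]/4,145+v[2]/4])-.37
for name,z,u,v in [('bs',.116,(116,153,58),(126,167,44)),('bm',.136,(289,337,111),(268,321,99)),('bl',.169,(326,395,248),(208,287,186)),
 ('tA',.017,(55,230,98),(46,244,115)),('tB',.017,(253,383,n),(n,373,n)),('tC',.017,(274,457,n),(146,357,340)),
 ('beaker',.072,(136,202,202),(84,151,184)),('green?',.13,(n,n,n),(n,n,n))][:7]:
    for ob in ([(a,c1(u)),(b,c2(v))],[(a,c1(u))],[(b,c2(v))]):
        if sum((~np.isnan(o)).sum() for _,o in ob)<3: continue
        p,e=fit(z,ob); print(name,p,'diam mm',2000*p[2],'res',e)
print('mat',[ray(a,(195+x/3-.33,150+y/3-.33),.006)[:2] for x,y in((641,388),(773,473),(678,573),(542,476))],[ray(b,(225+x/4-.37,145+y/4-.37),.006)[:2] for x,y in((582,449),(691,550),(418,499))])
print('flask',ray(a,(195+552/3,150+228/3),.098),ray(b,(225+522/4,145+250/4),.098))
s=env.read_state();W=env.camera_model('wrist');print(W['extrinsics'],W['camera_matrix'],s['tcp_pos'])
E
```

```text
bs [0.475  0.3174 0.0178] diam mm 35.603652033406135 res [ 0.1259  0.0082  0.0837 -0.119  -0.0177 -0.2531]
bs [0.475  0.3177 0.018 ] diam mm 35.95169429358385 res [ 0. -0.  0.]
bs [0.4747 0.3152 0.0176] diam mm 35.21451456881719 res [ 0. -0.  0.]
bm [0.5444 0.1123 0.0213] diam mm 42.52669237421025 res [ 0.0269 -0.2055  0.0551 -0.0619  0.2718  0.0675]
bm [0.5445 0.1121 0.0216] diam mm 43.1518367352356 res [ 0. -0.  0.]
bm [0.5444 0.1134 0.0208] diam mm 41.506875869576604 res [-0. -0.  0.]
bl [ 0.4435 -0.096   0.026 ] diam mm 52.053397406435515 res [ 0.262   0.2752 -0.2082 -0.2053 -0.45   -0.1541]
bl [ 0.4426 -0.0962  0.026 ] diam mm 51.99711289524033 res [0. 0. 0.]
bl [ 0.444  -0.0975  0.0263] diam mm 52.66354534477285 res [ 0.  0. -0.]
tA [0.4715 0.3183 0.0882] diam mm 176.39046636687695 res [ 0.0992 -0.3134  0.2231 -0.1336  0.4199 -0.1758]
tA [0.472  0.3186 0.0889] diam mm 177.70395086728234 res [-0.  0.  0.]
tA [0.4708 0.3179 0.0872] diam mm 174.3797654574633 res [-0. -0. -0.]
tB [0.5456 0.1129 0.062 ] diam mm 123.98687164039355 res [0. 0. 0.]
tC [ 0.446  -0.0944  0.0748] diam mm 1
[... 203 characters left out ...]
289 -0.1871  0.736  -0.8837  0.2113 -1.791 ]
beaker [0.4058 0.1433 0.0294] diam mm 58.77798278950575 res [-0.  0.  0.]
beaker [0.4042 0.1299 0.026 ] diam mm 51.98241823172626 res [-0.  0.  0.]
mat [array([ 0.6458, -0.2151]), array([ 0.6633, -0.3416]), array([ 0.5354, -0.3596]), array([ 0.5168, -0.2325])] [array([ 0.645 , -0.2171]), array([ 0.6612, -0.3435]), array([ 0.5172, -0.2359])]
flask [ 0.6495 -0.0936  0.098 ] [ 0.6496 -0.0966  0.098 ]
[[ 0.4307 -0.8597 -0.2744  0.2203]
 [ 0.9025  0.4099  0.1323  0.6423]
 [-0.0013 -0.3047  0.9525  0.3737]
 [ 0.      0.      0.      1.    ]] [[294.9553   0.     315.2867]
 [  0.     294.9553 199.5768]
 [  0.       0.       1.    ]] [0.2908 0.6086 0.2304]
```

Everything agrees with the given sizes:

| Tray | Measured across (mm) | Centre (m) | Identity | Holds now |
|---|---|---|---|---|
| A | 176 | (0.4715, 0.318) | large | small bottle |
| B | 124 | (0.5455, 0.113) | small | medium bottle |
| C | 149 | (0.446, -0.095) | medium | large bottle |

The mat is at (0.590, -0.287).

Plan: medium to mat, small A→B, large C→A, then medium mat→C. I'll first turn the tool to yaw 180 and move over the medium bottle.

>>> {"method": "move_arm", "body": {"targets": [[-0.33,-0.25,0,0,0,-0.1,85],[-0.66,-0.5,0,0,0,-0.2,85],[-1,-0.76,0,0,0,-0.284,85],[-1,-0.76,0,0,0,-0.284,85]], "force": 60}}

```text
time: 0.6
tcp_pos: [0.3515, 0.4934, 0.2311]
tool_rot: [-179.9, 0.0, 179.7]
force: [0.4, 0.9, -0.6]
grip_width: 0.0849
grasp_force: 0.0
```

>>> {"method": "move_arm", "body": {"targets": [[-0.25,-0.5,0,0,0,0,85],[-0.5,-1,0,0,0,0,85],[-0.5,-1,0,0,0,0,85]]}}

```text
time: 0.98
tcp_pos: [0.4011, 0.3932, 0.2311]
tool_rot: [-179.9, 0.0, 179.6]
force: [-0.3, 0.7, -0.4]
grip_width: 0.0853
grasp_force: 0.0
```

>>> {"method": "move_arm", "body": {"targets": [[-0.25,-0.5,0,0,0,0,85],[-0.5,-1,0,0,0,0,85],[-0.5,-1,0,0,0,0,85]]}}

```text
time: 1.35
tcp_pos: [0.4504, 0.2941, 0.2312]
tool_rot: [-179.9, 0.0, 179.6]
force: [-0.7, 0.7, -0.5]
grip_width: 0.085
grasp_force: 0.0
```

>>> {"method": "move_arm", "body": {"targets": [[-0.25,-0.5,0,0,0,0,85],[-0.5,-1,0,0,0,0,85],[-0.5,-1,0,0,0,0,85]]}}

```text
time: 1.72
tcp_pos: [0.5001, 0.1948, 0.2313]
tool_rot: [-179.9, 0.0, 179.7]
force: [-1.4, 0.3, 1.2]
grip_width: 0.085
grasp_force: 0.0
```

>>> {"method": "move_arm", "body": {"targets": [[-0.22,-0.41,0,0,0,0,85],[-0.44,-0.82,0.2,0,0,0,85],[-0.44,-0.82,0.4,0,0,0,85],[-0.44,-0.82,0.4,0,0,0,85]]}}

```text
time: 2.22
tcp_pos: [0.5413, 0.1177, 0.1897]
tool_rot: [180.0, -0.2, -179.9]
force: [0.0, 0.9, 0.7]
grip_width: 0.0847
grasp_force: 0.0
```

```bash
python3 - <<'E'
from h import *
import cv2
s=env.read_state();m=env.camera_model('wrist');I=env.camera('wrist').copy()
print(s['tcp_pos'],s['tool_rot'])
for n,x,y,z,r in [('bm',.5445,.1123,.136,.020),('tB',.5455,.113,.017,.06),('tC',.446,-.0945,.017,.073),('bl',.4435,-.096,.169,.025),('tA',.4715,.318,.017,.086)]:
    q=proj(m,np.c_[x+r*np.cos(T),y+r*np.sin(T),0*T+z]);cv2.polylines(I,[np.int32(q*8)],True,(0,0,255),1,cv2.LINE_AA,3)
cv2.imwrite('pics/w1.png',I)
E
```

```text
[0.5413 0.1177 0.1897] [ 179.9959   -0.2009 -179.8587]
```

View pics/w1.png

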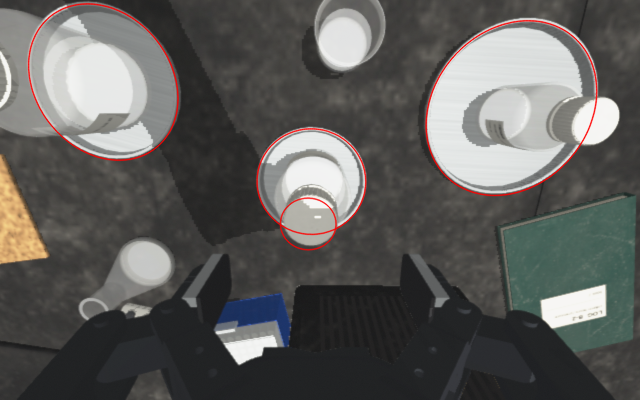

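The wrist overlay shows the predicted circles lying on the medium cap (308,222) and on trays B, A and C, so the measurements hold. I'll let the arm settle, then go down.

>>> {"method": "move_arm", "body": {"targets": [[0,0,0,0,0,0,85],[0,0,0,0,0,0,85]]}}

```text
time: 2.52
tcp_pos: [0.5429, 0.1166, 0.1921]
tool_rot: [180.0, 0.1, -179.9]
force: [0.0, 0.7, -0.0]
grip_width: 0.0848
grasp_force: 0.0
```

>>> {"method": "move_arm", "body": {"targets": [[-0.015,-0.04,0.25,0,0,0,85],[-0.015,-0.04,0.5,0,0,0,85],[-0.015,-0.04,0.7,0,0,0,85],[-0.015,-0.04,0.79,0,0,0,85],[-0.015,-0.04,0.79,0,0,0,85],[-0.015,-0.04,0.79,0,0,0,85]]}}

```text
time: 3.28
tcp_pos: [0.5448, 0.1117, 0.1133]
tool_rot: [180.0, 0.1, -180.0]
force: [-0.9, 0.0, 0.2]
grip_width: 0.0853
grasp_force: 0.0
```

>>> {"method": "move_arm", "body": {"targets": [[0,0,0,0,0,0,55],[0,0,0,0,0,0,45],[0,0,0,0,0,0,30],[0,0,0,0,0,0,20],[0,0,0,0,0,0,20],[0,0,0,0,0,0,20],[0,0,0,0,0,0,20]], "force": 60}}

```text
time: 4.15
tcp_pos: [0.5448, 0.112, 0.113]
tool_rot: [179.9, 0.1, -180.0]
force: [0.3, 2.0, 5.6]
grip_width: 0.0377
grasp_force: 59.7
```

>>> {"method": "move_arm", "body": {"targets": [[0,0,-0.05,0,0,0,20],[0,0,-0.18,0,0,0,20],[0,0,-0.34,0,0,0,20],[0,0,-0.52,0,0,0,20],[0,0,-0.7,0,0,0,20],[0,0,-0.88,0,0,0,20],[0,0,-1,0,0,0,20],[0,0,-1,0,0,0,20]]}}

```text
time: 5.15
tcp_pos: [0.5447, 0.1115, 0.2135]
tool_rot: [180.0, 0.1, -180.0]
force: [-0.8, 0.6, -2.4]
grip_width: 0.0381
grasp_force: 59.4
```

>>> {"method": "move_arm", "body": {"targets": [[-0.01,-0.1,0,0,0,0,20],[-0.03,-0.28,0,0,0,0,20],[-0.06,-0.52,0,0,0,0,20],[-0.09,-0.76,0,0,0,0,20],[-0.11,-1,0,0,0,0,20]]}}

```text
time: 5.78
tcp_pos: [0.5548, 0.0087, 0.2117]
tool_rot: [-180.0, -0.1, 179.9]
force: [0.4, -0.7, -2.8]
grip_width: 0.038
grasp_force: 59.4
```

>>> {"method": "move_arm", "body": {"targets": [[-0.03,-0.24,0,0,0,0,20],[-0.06,-0.5,0,0,0,0,20],[-0.09,-0.75,0,0,0,0,20],[-0.11,-1,0,0,0,0,20]]}}

```text
time: 6.28
tcp_pos: [0.5655, -0.0913, 0.2117]
tool_rot: [-180.0, -0.1, 179.9]
force: [0.9, -0.0, -3.3]
grip_width: 0.0379
grasp_force: 59.4
```

>>> {"method": "move_arm", "body": {"targets": [[-0.03,-0.25,0,0,0,0,20],[-0.06,-0.5,0,0,0,0,20],[-0.09,-0.75,0,0,0,0,20],[-0.11,-1,0,0,0,0,20]]}}

```text
time: 6.78
tcp_pos: [0.5763, -0.1911, 0.2116]
tool_rot: [-180.0, -0.1, 179.9]
force: [0.2, -0.2, -2.7]
grip_width: 0.0383
grasp_force: 59.4
```

>>> {"method": "move_arm", "body": {"targets": [[-0.03,-0.25,0,0,0,0,20],[-0.06,-0.5,0,0,0,0,20],[-0.09,-0.75,0,0,0,0,20],[-0.11,-0.92,0,0,0,0,20],[-0.12,-1,0,0,0,0,20],[-0.12,-1,0,0,0,0,20],[-0.12,-1,0,0,0,0,20]]}}

```text
time: 7.65
tcp_pos: [0.5894, -0.2873, 0.2122]
tool_rot: [179.9, -0.0, -179.9]
force: [0.5, -0.1, -3.0]
grip_width: 0.0383
grasp_force: 59.5
```

>>> {"method": "move_arm", "body": {"targets": [[0,0,0.15,0,0,0,20],[0,0,0.35,0,0,0,20],[0,0,0.55,0,0,0,20],[0,0,0.75,0,0,0,20],[0,0,0.88,0,0,0,20],[0,0,0.95,0,0,0,20],[0,0,0.975,0,0,0,20],[0,0,0.975,0,0,0,20]]}}

```text
time: 8.65
tcp_pos: [0.5895, -0.2888, 0.1152]
tool_rot: [-180.0, 0.0, -180.0]
force: [0.5, 0.0, -3.0]
grip_width: 0.0381
grasp_force: 59.5
```

```bash
python3 - <<'E'
from h import *
import cv2
print(env.read_state()['tcp_pos'],env.read_state()['force'])
I=env.camera('side');J=env.camera('scene')
a=cv2.resize(I[190:310,310:430],(400,400));b=cv2.resize(J[210:350,350:490],(400,400))
cv2.imwrite('pics/p1.png',np.hstack([a,b]))
E
```

```text
[ 0.5895 -0.2888  0.1152] [ 0.5337  0.0087 -3.0382]
```

View pics/p1.png

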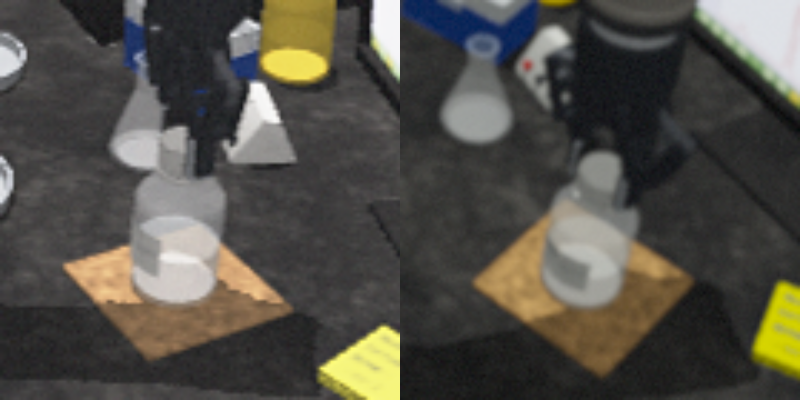

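The bottle hangs upright over the middle of the mat (side crop (175,275), scene crop (588,280)). The force still shows its full weight, so it is a little above the cork. I'll lower it gently.

>>> {"method": "move_arm", "body": {"targets": [[0,0,0.007,0,0,0,20],[0,0,0.014,0,0,0,20],[0,0,0.014,0,0,0,20]]}}

```text
time: 9.12
tcp_pos: [0.5898, -0.2886, 0.114]
tool_rot: [-180.0, 0.1, -180.0]
force: [0.2, 1.5, 1.2]
grip_width: 0.0381
grasp_force: 59.9
```

>>> {"method": "move_arm", "body": {"targets": [[0,0,0,0,0,0,50],[0,0,0,0,0,0,85],[0,0,0,0,0,0,85],[0,0,0,0,0,0,85],[0,0,-0.2,0,0,0,85],[0,0,-0.6,0,0,0,85],[0,0,-1,0,0,0,85],[0,0,-1,0,0,0,85]]}}

```text
time: 10.12
tcp_pos: [0.5915, -0.2901, 0.2189]
tool_rot: [-179.8, 0.5, 180.0]
force: [-0.3, 0.7, -1.2]
grip_width: 0.0847
grasp_force: 0.0
```

```bash
python3 - <<'E'
from h import *
import cv2
I=env.camera('side');J=env.camera('scene')
a=cv2.resize(I[190:310,310:430],(400,400));b=cv2.resize(J[210:350,350:490],(400,400))
cv2.imwrite('pics/p2.png',np.hstack([a,b]))
E
```

```text
(no output)
```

View pics/p2.png

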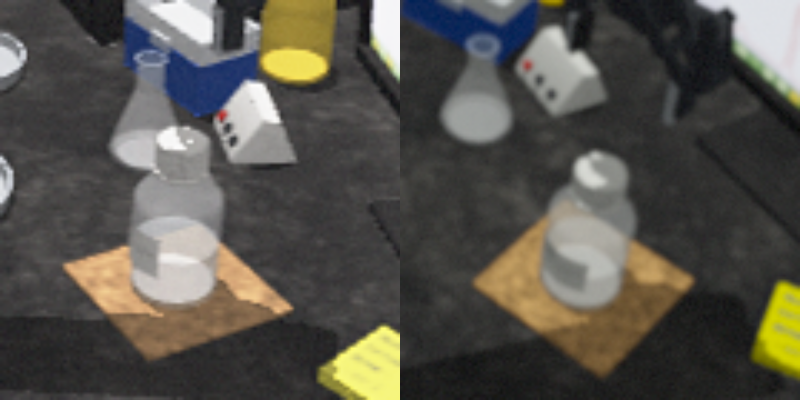

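The medium bottle stands upright on the mat and is free of the gripper. Next is the small bottle in tray A.

>>> {"method": "move_arm", "body": {"targets": [[0.1,0.5,0,0,0,0,85],[0.2,1,0,0,0,0,85],[0.2,1,0,0,0,0,85]]}}

```text
time: 10.6
tcp_pos: [0.5685, -0.1831, 0.2122]
tool_rot: [179.8, -0.2, -179.6]
force: [-0.1, -0.5, 0.5]
grip_width: 0.0851
grasp_force: 0.0
```

>>> {"method": "move_arm", "body": {"targets": [[0.1,0.5,0,0,0,0,85],[0.19,1,0,0,0,0,85],[0.19,1,0,0,0,0,85]]}}

```text
time: 10.98
tcp_pos: [0.5496, -0.0846, 0.2126]
tool_rot: [179.9, -0.1, -179.6]
force: [1.5, -1.0, 0.5]
grip_width: 0.0848
grasp_force: 0.0
```

>>> {"method": "move_arm", "body": {"targets": [[0.1,0.5,0,0,0,0,85],[0.19,1,0,0,0,0,85],[0.19,1,0,0,0,0,85]]}}

```text
time: 11.35
tcp_pos: [0.5308, 0.0143, 0.2128]
tool_rot: [179.9, -0.1, -179.7]
force: [-0.4, -0.2, 0.4]
grip_width: 0.0849
grasp_force: 0.0
```

>>> {"method": "move_arm", "body": {"targets": [[0.1,0.5,0,0,0,0,85],[0.19,1,0,0,0,0,85],[0.19,1,0,0,0,0,85]]}}

```text
time: 11.72
tcp_pos: [0.5121, 0.1137, 0.213]
tool_rot: [180.0, -0.0, -179.7]
force: [0.4, -0.9, 0.2]
grip_width: 0.085
grasp_force: 0.0
```

>>> {"method": "move_arm", "body": {"targets": [[0.1,0.5,0,0,0,0,85],[0.19,1,0,0,0,0,85],[0.19,1,0,0,0,0,85]]}}

```text
time: 12.1
tcp_pos: [0.4932, 0.2135, 0.213]
tool_rot: [180.0, -0.0, -179.8]
force: [-0.1, -0.3, -0.1]
grip_width: 0.0849
grasp_force: 0.0
```

>>> {"method": "move_arm", "body": {"targets": [[0.1,0.5,0.1,0,0,0,85],[0.19,1,0.3,0,0,0,85],[0.19,1,0.3,0,0,0,85],[0.19,1,0.3,0,0,0,85],[0.19,1,0.3,0,0,0,85],[0.19,1,0.3,0,0,0,85]]}}

```text
time: 12.85
tcp_pos: [0.475, 0.3099, 0.1838]
tool_rot: [180.0, 0.0, 179.9]
force: [0.6, -0.6, 0.1]
grip_width: 0.0852
grasp_force: 0.0
```

```bash
python3 - <<'E'
from h import *
import cv2
s=env.read_state();m=env.camera_model('wrist');I=env.camera('wrist').copy()
print(s['tcp_pos'],s['tool_rot'])
for x,y,z,r in [(.475,.317,.116,.017),(.4715,.318,.017,.086),(.5455,.113,.017,.06)]:
    q=proj(m,np.c_[x+r*np.cos(T),y+r*np.sin(T),0*T+z]);cv2.polylines(I,[np.int32(q*8)],True,(0,0,255),1,cv2.LINE_AA,3)
cv2.imwrite('pics/w2.png',I)
E
```

```text
[0.475  0.3099 0.1838] [179.9996   0.0437 179.8766]
```

View pics/w2.png

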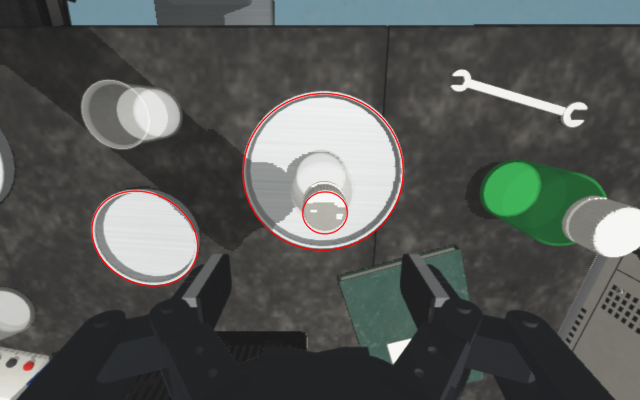

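The small cap (325,212), tray A and the empty tray B all match the overlays. I'll go down, grip and lift.

>>> {"method": "move_arm", "body": {"targets": [[0,0.07,0.25,0,0,0,85],[0,0.07,0.5,0,0,0,85],[0,0.07,0.75,0,0,0,85],[0,0.07,0.87,0,0,0,85],[0,0.07,0.87,0,0,0,85],[0,0.07,0.87,0,0,0,85],[0,0.07,0.87,0,0,0,60]]}}

```text
time: 13.78
tcp_pos: [0.4746, 0.3188, 0.0974]
tool_rot: [179.9, 0.1, -180.0]
force: [-0.3, -0.6, 0.2]
grip_width: 0.0691
grasp_force: 0.0
```

>>> {"method": "move_arm", "body": {"targets": [[0,0,0,0,0,0,48],[0,0,0,0,0,0,38],[0,0,0,0,0,0,25],[0,0,0,0,0,0,15],[0,0,0,0,0,0,15],[0,0,0,0,0,0,15],[0,0,0,0,0,0,15]], "force": 50}}

```text
time: 14.65
tcp_pos: [0.4745, 0.3181, 0.0968]
tool_rot: [-180.0, 0.0, 180.0]
force: [0.7, -2.4, 6.3]
grip_width: 0.0324
grasp_force: 49.6
```

>>> {"method": "move_arm", "body": {"targets": [[0,0,-0.05,0,0,0,15],[0,0,-0.18,0,0,0,15],[0,0,-0.36,0,0,0,15],[0,0,-0.56,0,0,0,15],[0,0,-0.76,0,0,0,15],[0,0,-0.92,0,0,0,15],[0,0,-1,0,0,0,15],[0,0,-1,0,0,0,15]]}}

```text
time: 15.65
tcp_pos: [0.4742, 0.3186, 0.197]
tool_rot: [180.0, 0.0, -180.0]
force: [0.4, 0.1, -1.4]
grip_width: 0.0324
grasp_force: 49.4
```

>>> {"method": "move_arm", "body": {"targets": [[-0.04,-0.1,0,0,0,0,15],[-0.1,-0.28,0,0,0,0,15],[-0.18,-0.52,0,0,0,0,15],[-0.27,-0.76,0,0,0,0,15],[-0.35,-1,0,0,0,0,15]]}}

```text
time: 16.27
tcp_pos: [0.5096, 0.2156, 0.1959]
tool_rot: [-179.9, -0.0, 179.9]
force: [-0.3, -0.7, -1.8]
grip_width: 0.0326
grasp_force: 49.4
```

>>> {"method": "move_arm", "body": {"targets": [[-0.09,-0.25,0,0,0,0,15],[-0.18,-0.5,0,0,0,0,15],[-0.27,-0.75,0,0,0,0,15],[-0.33,-0.92,0,0,0,0,15],[-0.36,-1,0,0,0,0,15],[-0.36,-1,0,0,0,0,15],[-0.36,-1,0,0,0,0,15]]}}

```text
time: 17.15
tcp_pos: [0.5448, 0.1196, 0.1963]
tool_rot: [180.0, -0.0, -179.9]
force: [-1.0, -0.7, -1.2]
grip_width: 0.0324
grasp_force: 49.4
```

>>> {"method": "move_arm", "body": {"targets": [[0,-0.05,0.15,0,0,0,15],[0,-0.05,0.35,0,0,0,15],[0,-0.05,0.55,0,0,0,15],[0,-0.05,0.75,0,0,0,15],[0,-0.05,0.9,0,0,0,15],[0,-0.05,0.97,0,0,0,15],[0,-0.05,0.985,0,0,0,15],[0,-0.05,0.985,0,0,0,15]]}}

```text
time: 18.15
tcp_pos: [0.5455, 0.1135, 0.0983]
tool_rot: [180.0, 0.0, -180.0]
force: [0.1, 0.3, -1.7]
grip_width: 0.0321
grasp_force: 49.4
```

>>> {"method": "move_arm", "body": {"targets": [[0,0,0,0,0,0,15],[0,0,0.006,0,0,0,15],[0,0,0.006,0,0,0,15]]}}

```text
time: 18.52
tcp_pos: [0.5452, 0.1134, 0.0975]
tool_rot: [180.0, 0.0, -180.0]
force: [-0.4, -0.1, -1.5]
grip_width: 0.0323
grasp_force: 49.4
```

>>> {"method": "move_arm", "body": {"targets": [[0,0,0.006,0,0,0,15],[0,0,0.011,0,0,0,15],[0,0,0.011,0,0,0,15]]}}

```text
time: 18.9
tcp_pos: [0.5457, 0.1134, 0.0968]
tool_rot: [180.0, 0.1, -180.0]
force: [-1.0, -0.4, 6.1]
grip_width: 0.0323
grasp_force: 50.1
```

>>> {"method": "move_arm", "body": {"targets": [[0,0,0,0,0,0,50],[0,0,0,0,0,0,85],[0,0,0,0,0,0,85],[0,0,0,0,0,0,85],[0,0,-0.2,0,0,0,85],[0,0,-0.6,0,0,0,85],[0,0,-1,0,0,0,85],[0,0,-1,0,0,0,85]]}}

```text
time: 19.9
tcp_pos: [0.5472, 0.1139, 0.1995]
tool_rot: [179.9, 0.4, -180.0]
force: [0.7, -0.9, 0.1]
grip_width: 0.0851
grasp_force: 0.0
```

>>> {"method": "move_arm", "body": {"targets": [[0.2,-0.4,-0.1,0,0,0,85],[0.4,-0.8,-0.2,0,0,0,85],[0.5,-1,-0.2,0,0,0,85],[0.5,-1,-0.2,0,0,0,85]]}}

```text
time: 20.4
tcp_pos: [0.4944, 0.0124, 0.2156]
tool_rot: [-180.0, -0.1, 179.9]
force: [0.2, 0.3, 0.0]
grip_width: 0.0852
grasp_force: 0.0
```

>>> {"method": "move_arm", "body": {"targets": [[0.2,-0.4,0,0,0,0,85],[0.4,-0.8,0,0,0,0,85],[0.52,-1,0,0,0,0,85],[0.52,-1,0,0,0,0,85],[0.52,-1,0,0,0,0,85],[0.52,-1,0,0,0,0,85]]}}

```text
time: 21.15
tcp_pos: [0.444, -0.0851, 0.216]
tool_rot: [180.0, -0.0, -179.8]
force: [-0.3, -0.4, 0.8]
grip_width: 0.0848
grasp_force: 0.0
```

```bash
python3 - <<'E'
from h import *
import cv2
s=env.read_state();m=env.camera_model('wrist');I=env.camera('wrist').copy()
print(s['tcp_pos'],s['tool_rot'])
for x,y,z,r in [(.4435,-.096,.169,.025),(.446,-.0945,.017,.073),(.5455,.113,.017,.06),(.5455,.113,.116,.017)]:
    q=proj(m,np.c_[x+r*np.cos(T),y+r*np.sin(T),0*T+z]);cv2.polylines(I,[np.int32(q*8)],True,(0,0,255),1,cv2.LINE_AA,3)
cv2.imwrite('pics/w3.png',I)
E
```

```text
[ 0.444  -0.0851  0.216 ] [ 179.9895   -0.0014 -179.8365]
```

View pics/w3.png

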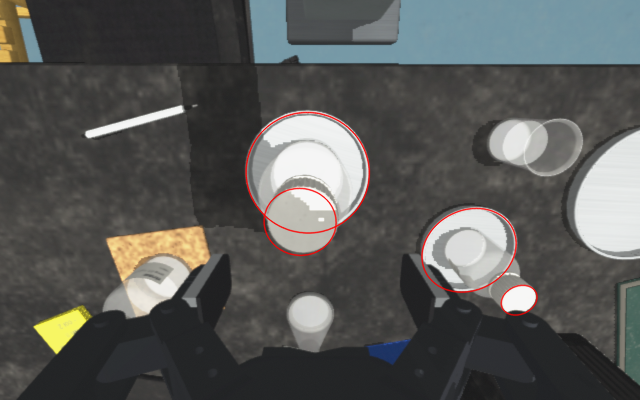

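The small bottle is in tray B (cap at (518,299), on the overlay), and the large cap (301,220) matches too. I'll go down to the large bottle.

>>> {"method": "move_arm", "body": {"targets": [[0,-0.09,0.2,0,0,0,85],[0,-0.09,0.45,0,0,0,85],[0,-0.09,0.65,0,0,0,85],[0,-0.09,0.78,0,0,0,85],[0,-0.09,0.78,0,0,0,85],[0,-0.09,0.78,0,0,0,85],[0,-0.09,0.78,0,0,0,75]]}}

```text
time: 22.08
tcp_pos: [0.4438, -0.0956, 0.1389]
tool_rot: [180.0, 0.1, -180.0]
force: [-0.1, -1.0, 0.6]
grip_width: 0.0749
grasp_force: 0.0
```

>>> {"method": "move_arm", "body": {"targets": [[0,0,0,0,0,0,62],[0,0,0,0,0,0,54],[0,0,0,0,0,0,45],[0,0,0,0,0,0,30],[0,0,0,0,0,0,30],[0,0,0,0,0,0,30],[0,0,0,0,0,0,30]], "force": 80}}

```text
time: 22.95
tcp_pos: [0.4442, -0.0955, 0.1391]
tool_rot: [180.0, 0.1, -180.0]
force: [0.8, 1.5, 6.3]
grip_width: 0.047
grasp_force: 82.2
```

>>> {"method": "move_arm", "body": {"targets": [[0,0,-0.05,0,0,0,30],[0,0,-0.18,0,0,0,30],[0,0,-0.36,0,0,0,30],[0,0,-0.56,0,0,0,30],[0,0,-0.76,0,0,0,30],[0,0,-0.92,0,0,0,30],[0,0,-1,0,0,0,30],[0,0,-1,0,0,0,30]]}}

```text
time: 23.95
tcp_pos: [0.4432, -0.0956, 0.2385]
tool_rot: [180.0, 0.0, -180.0]
force: [0.6, 0.4, -6.2]
grip_width: 0.0476
grasp_force: 82.8
```

>>> {"method": "move_arm", "body": {"targets": [[0,0.08,-0.06,0,0,0,30],[0,0.2,-0.12,0,0,0,30],[0,0.4,-0.18,0,0,0,30],[-0.01,0.6,-0.2,0,0,0,30],[-0.02,0.8,-0.2,0,0,0,30],[-0.04,1,-0.2,0,0,0,30]]}}

```text
time: 24.7
tcp_pos: [0.4469, 0.006, 0.2583]
tool_rot: [180.0, -0.0, -179.9]
force: [0.5, 0.6, -6.4]
grip_width: 0.0475
grasp_force: 82.9
```

>>> {"method": "move_arm", "body": {"targets": [[-0.01,0.2,0,0,0,0,30],[-0.02,0.4,0,0,0,0,30],[-0.04,0.6,0,0,0,0,30],[-0.06,0.8,0,0,0,0,30],[-0.08,1,0,0,0,0,30]]}}

```text
time: 25.32
tcp_pos: [0.4547, 0.106, 0.2582]
tool_rot: [180.0, -0.0, -179.9]
force: [-0.7, 0.2, -6.3]
grip_width: 0.0477
grasp_force: 82.9
```

>>> {"method": "move_arm", "body": {"targets": [[-0.01,0.2,0,0,0,0,30],[-0.02,0.4,0,0,0,0,30],[-0.04,0.6,0,0,0,0,30],[-0.06,0.8,0,0,0,0,30],[-0.08,1,0,0,0,0,30]]}}

```text
time: 25.95
tcp_pos: [0.4631, 0.2058, 0.2582]
tool_rot: [180.0, -0.0, -180.0]
force: [-0.3, -0.1, -5.6]
grip_width: 0.0472
grasp_force: 82.9
```

>>> {"method": "move_arm", "body": {"targets": [[-0.01,0.2,0,0,0,0,30],[-0.02,0.4,0,0,0,0,30],[-0.04,0.6,0,0,0,0,30],[-0.06,0.8,0,0,0,0,30],[-0.08,0.94,0,0,0,0,30],[-0.08,1,0,0,0,0,30],[-0.08,1,0,0,0,0,30]]}}

```text
time: 26.82
tcp_pos: [0.471, 0.3044, 0.2581]
tool_rot: [-180.0, -0.0, -180.0]
force: [0.7, -0.4, -6.6]
grip_width: 0.0474
grasp_force: 83.0
```

>>> {"method": "move_arm", "body": {"targets": [[0,0.06,0,0,0,0,30],[0,0.12,0,0,0,0,30],[0,0.12,0,0,0,0,30],[0,0.12,0.05,0,0,0,30],[0,0.12,0.15,0,0,0,30],[0,0.12,0.25,0,0,0,30],[0,0.12,0.3,0,0,0,30],[0,0.12,0.3,0,0,0,30]]}}

```text
time: 27.82
tcp_pos: [0.4708, 0.3162, 0.2275]
tool_rot: [-180.0, -0.1, -180.0]
force: [-0.4, -0.2, -6.1]
grip_width: 0.048
grasp_force: 83.0
```

>>> {"method": "move_arm", "body": {"targets": [[0,0.015,0.12,0,0,0,30],[0,0.015,0.3,0,0,0,30],[0,0.015,0.5,0,0,0,30],[0,0.015,0.68,0,0,0,30],[0,0.015,0.8,0,0,0,30],[0,0.015,0.86,0,0,0,30],[0,0.015,0.87,0,0,0,30],[0,0.015,0.87,0,0,0,30]]}}

```text
time: 28.82
tcp_pos: [0.4714, 0.3182, 0.1417]
tool_rot: [180.0, 0.0, -180.0]
force: [0.6, 0.7, -5.2]
grip_width: 0.0474
grasp_force: 83.0
```

>>> {"method": "move_arm", "body": {"targets": [[0,0,0,0,0,0,30],[0,0,0.005,0,0,0,30],[0,0,0.01,0,0,0,30],[0,0,0.01,0,0,0,30]]}}

```text
time: 29.32
tcp_pos: [0.471, 0.3179, 0.1402]
tool_rot: [-180.0, -0.0, -180.0]
force: [-0.7, 0.4, -6.3]
grip_width: 0.0472
grasp_force: 83.0
```

>>> {"method": "move_arm", "body": {"targets": [[0,0,0.006,0,0,0,30],[0,0,0.012,0,0,0,30],[0,0,0.012,0,0,0,30]]}}

```text
time: 29.7
tcp_pos: [0.4713, 0.3179, 0.1392]
tool_rot: [180.0, 0.0, -180.0]
force: [0.2, -0.6, -3.7]
grip_width: 0.0475
grasp_force: 83.5
```

>>> {"method": "move_arm", "body": {"targets": [[0,0,0.005,0,0,0,30],[0,0,0.005,0,0,0,30],[0,0,0.005,0,0,0,30]]}}

```text
time: 30.08
tcp_pos: [0.4715, 0.3181, 0.1391]
tool_rot: [180.0, 0.1, -180.0]
force: [1.0, -0.9, 3.6]
grip_width: 0.0475
grasp_force: 84.6
```

>>> {"method": "move_arm", "body": {"targets": [[0,0,0,0,0,0,60],[0,0,0,0,0,0,85],[0,0,0,0,0,0,85],[0,0,0,0,0,0,85],[0,0,-0.2,0,0,0,85],[0,0,-0.6,0,0,0,85],[0,0,-1,0,0,0,85],[0,0,-1,0,0,0,85]], "force": 60}}

```text
time: 31.08
tcp_pos: [0.4727, 0.3193, 0.242]
tool_rot: [179.8, 0.3, -180.0]
force: [-0.3, 0.5, -0.3]
grip_width: 0.0849
grasp_force: 0.0
```

>>> {"method": "move_arm", "body": {"targets": [[-0.1,-0.5,0,0,0,0,85],[-0.2,-1,0,0,0,0,85],[-0.2,-1,0,0,0,0,85]]}}

```text
time: 31.45
tcp_pos: [0.4918, 0.2127, 0.2376]
tool_rot: [-179.8, -0.1, 179.6]
force: [-0.2, -0.4, -0.7]
grip_width: 0.0853
grasp_force: 0.0
```

>>> {"method": "move_arm", "body": {"targets": [[-0.1,-0.5,0,0,0,0,85],[-0.2,-1,0,0,0,0,85],[-0.2,-1,0,0,0,0,85]]}}

```text
time: 31.82
tcp_pos: [0.5115, 0.1138, 0.2378]
tool_rot: [-179.9, -0.0, 179.6]
force: [-0.0, 0.2, -0.9]
grip_width: 0.0849
grasp_force: 0.0
```

>>> {"method": "move_arm", "body": {"targets": [[-0.1,-0.5,0,0,0,0,85],[-0.2,-1,0,0,0,0,85],[-0.2,-1,0,0,0,0,85]]}}

```text
time: 32.2
tcp_pos: [0.5314, 0.0146, 0.2379]
tool_rot: [-179.9, -0.0, 179.7]
force: [0.0, 1.1, -0.6]
grip_width: 0.0849
grasp_force: 0.0
```

>>> {"method": "move_arm", "body": {"targets": [[-0.1,-0.5,0,0,0,0,85],[-0.2,-1,0,0,0,0,85],[-0.2,-1,0,0,0,0,85]]}}

```text
time: 32.58
tcp_pos: [0.5514, -0.0848, 0.2379]
tool_rot: [-179.9, -0.0, 179.7]
force: [-1.0, 0.8, -0.2]
grip_width: 0.0851
grasp_force: 0.0
```

>>> {"method": "move_arm", "body": {"targets": [[-0.1,-0.5,0,0,0,0,85],[-0.2,-1,0,0,0,0,85],[-0.2,-1,0,0,0,0,85]]}}

```text
time: 32.95
tcp_pos: [0.5713, -0.1843, 0.2378]
tool_rot: [-179.9, -0.0, 179.8]
force: [-0.0, 0.6, -0.3]
grip_width: 0.0849
grasp_force: 0.0
```

>>> {"method": "move_arm", "body": {"targets": [[-0.1,-0.5,0,0,0,0,85],[-0.18,-1,0.2,0,0,0,85],[-0.18,-1,0.4,0,0,0,85],[-0.18,-1,0.4,0,0,0,85],[-0.18,-1,0.4,0,0,0,85],[-0.18,-1,0.4,0,0,0,85]]}}

```text
time: 33.7
tcp_pos: [0.5902, -0.2807, 0.1996]
tool_rot: [180.0, 0.1, -179.9]
force: [-0.1, 0.8, -0.2]
grip_width: 0.0848
grasp_force: 0.0
```

```bash
python3 - <<'E'
from h import *
import cv2
s=env.read_state();m=env.camera_model('wrist');I=env.camera('wrist').copy()
print(s['tcp_pos'],s['tool_rot'])
J=env.camera('scene').copy();M=env.camera_model('scene')
for x,y,z,r in [(.59,-.2886,.137,.02),(.446,-.0945,.017,.073),(.5455,.113,.116,.017),(.4715,.318,.169,.025),(.4715,.318,.017,.086),(.5455,.113,.017,.06)]:
  for mm,im in((m,I),(M,J)):
    q=proj(mm,np.c_[x+r*np.cos(T),y+r*np.sin(T),0*T+z])
    if abs(q).max()<2000: cv2.polylines(im,[np.int32(q*8)],True,(0,0,255),1,cv2.LINE_AA,3)
cv2.imwrite('pics/w4.png',np.hstack([cv2.resize(I[:, :],(448,280)),cv2.resize(J[150:345,195:435],(345,280))]))
E
```

```text
[ 0.5902 -0.2807  0.1996] [ 179.9949    0.1033 -179.8739]
```

View pics/w4.png

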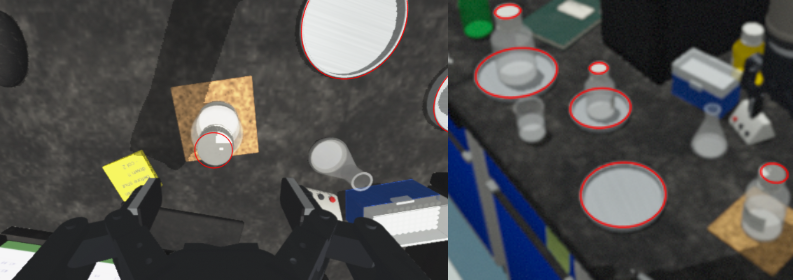

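The large bottle is in tray A and the small one in B, both on their overlays. The medium cap on the mat also matches its overlay. I'll pick up the medium bottle.

>>> {"method": "move_arm", "body": {"targets": [[0,-0.065,0.25,0,0,0,85],[0,-0.065,0.5,0,0,0,85],[0,-0.065,0.72,0,0,0,85],[0,-0.065,0.85,0,0,0,85],[0,-0.065,0.85,0,0,0,85],[0,-0.065,0.85,0,0,0,85],[0,-0.065,0.85,0,0,0,65]]}}

```text
time: 34.67
tcp_pos: [0.5899, -0.2888, 0.1145]
tool_rot: [-180.0, 0.1, -180.0]
force: [0.3, -0.5, 0.2]
grip_width: 0.0693
grasp_force: 0.0
```

>>> {"method": "move_arm", "body": {"targets": [[0,0,0,0,0,0,52],[0,0,0,0,0,0,44],[0,0,0,0,0,0,30],[0,0,0,0,0,0,20],[0,0,0,0,0,0,20],[0,0,0,0,0,0,20],[0,0,0,0,0,0,20]], "force": 60}}

```text
time: 35.55
tcp_pos: [0.5898, -0.2882, 0.114]
tool_rot: [180.0, 0.1, -180.0]
force: [0.2, 2.4, 4.8]
grip_width: 0.0378
grasp_force: 59.8
```

>>> {"method": "move_arm", "body": {"targets": [[0,0,-0.05,0,0,0,20],[0,0,-0.18,0,0,0,20],[0,0,-0.36,0,0,0,20],[0,0,-0.56,0,0,0,20],[0,0,-0.76,0,0,0,20],[0,0,-0.92,0,0,0,20],[0,0,-1,0,0,0,20],[0,0,-1,0,0,0,20]]}}

```text
time: 36.55
tcp_pos: [0.5894, -0.2887, 0.214]
tool_rot: [-180.0, 0.0, -180.0]
force: [0.8, 0.6, -3.2]
grip_width: 0.0383
grasp_force: 59.2
```

>>> {"method": "move_arm", "body": {"targets": [[0.07,0.1,0,0,0,0,20],[0.2,0.27,0,0,0,0,20],[0.36,0.48,0,0,0,0,20],[0.54,0.72,0,0,0,0,20],[0.72,0.97,0,0,0,0,20]]}}

```text
time: 37.17
tcp_pos: [0.5156, -0.1901, 0.2126]
tool_rot: [180.0, -0.1, -180.0]
force: [0.3, 0.3, -3.3]
grip_width: 0.0381
grasp_force: 59.3
```

>>> {"method": "move_arm", "body": {"targets": [[0.18,0.24,0,0,0,0,20],[0.36,0.48,0,0,0,0,20],[0.54,0.72,0,0,0,0,20],[0.66,0.9,0,0,0,0,20],[0.71,0.97,0,0,0,0,20],[0.71,0.97,0,0,0,0,20],[0.71,0.97,0,0,0,0,20],[0.71,0.97,0,0,0,0,20]]}}

```text
time: 38.17
tcp_pos: [0.4465, -0.0953, 0.2134]
tool_rot: [-180.0, 0.0, 180.0]
force: [0.4, 0.6, -3.4]
grip_width: 0.0378
grasp_force: 59.3
```

>>> {"method": "move_arm", "body": {"targets": [[0,0,0,0,0,0,20],[0,0,0,0,0,0,20]]}}

```text
time: 38.42
tcp_pos: [0.4463, -0.0948, 0.2134]
tool_rot: [-180.0, -0.0, 180.0]
force: [0.0, 0.6, -2.3]
grip_width: 0.0379
grasp_force: 59.3
```

>>> {"method": "move_arm", "body": {"targets": [[0,0,0.12,0,0,0,20],[0,0,0.3,0,0,0,20],[0,0,0.52,0,0,0,20],[0,0,0.74,0,0,0,20],[0,0,0.9,0,0,0,20],[0,0,0.97,0,0,0,20],[0,0,0.985,0,0,0,20],[0,0,0.985,0,0,0,20]]}}

```text
time: 39.42
tcp_pos: [0.4465, -0.0946, 0.1153]
tool_rot: [-180.0, 0.0, -180.0]
force: [0.5, -0.1, -3.4]
grip_width: 0.0379
grasp_force: 59.4
```

>>> {"method": "move_arm", "body": {"targets": [[0,0,0,0,0,0,20],[0,0,0.006,0,0,0,20],[0,0,0.01,0,0,0,20],[0,0,0.01,0,0,0,20]]}}

```text
time: 39.92
tcp_pos: [0.4462, -0.0946, 0.114]
tool_rot: [180.0, 0.0, -180.0]
force: [0.3, -0.5, -3.2]
grip_width: 0.0378
grasp_force: 59.4
```

>>> {"method": "move_arm", "body": {"targets": [[0,0,0.006,0,0,0,20],[0,0,0.011,0,0,0,20],[0,0,0.011,0,0,0,20]]}}

```text
time: 40.3
tcp_pos: [0.4464, -0.0946, 0.113]
tool_rot: [180.0, 0.0, -180.0]
force: [-0.4, 0.8, -0.2]
grip_width: 0.038
grasp_force: 59.5
```

Contact. I'll release, retreat and check.

>>> {"method": "move_arm", "body": {"targets": [[0,0,0,0,0,0,50],[0,0,0,0,0,0,85],[0,0,0,0,0,0,85],[0,0,0,0,0,0,85],[0,0,-0.2,0,0,0,85],[0,0,-0.6,0,0,0,85],[0,0,-1,0,0,0,85],[0,0,-1,0,0,0,85]]}}

```text
time: 41.3
tcp_pos: [0.4482, -0.0949, 0.2158]
tool_rot: [-180.0, 0.4, -180.0]
force: [0.4, 0.1, -0.5]
grip_width: 0.0851
grasp_force: 0.0
```

>>> {"method": "move_arm", "body": {"targets": [[-0.4,-0.4,0,0,0,0,85],[-0.8,-0.8,0,0,0,0,85],[-1,-1,0,0,0,0,85],[-1,-1,0,0,0,0,85],[-1,-1,0,0,0,0,85],[-1,-1,0,0,0,0,85]]}}

```text
time: 42.05
tcp_pos: [0.5455, -0.1935, 0.2126]
tool_rot: [180.0, -0.0, -179.9]
force: [-0.5, -0.3, 1.2]
grip_width: 0.0848
grasp_force: 0.0
```

```bash
python3 - <<'E'
from h import *
import cv2
out=[]
for n,(y0,y1,x0,x1) in(('scene',(150,345,195,455)),('side',(145,300,225,425))):
  J=env.camera(n).copy();M=env.camera_model(n)
  J=cv2.resize(J,None,fx=2,fy=2,interpolation=cv2.INTER_CUBIC)
  for x,y,r,h,c in[(.446,-.0945,.0345,.131,.02),(.5455,.113,.0295,.111,.017),(.4715,.318,.0435,.164,.025)]:
    for z,rr in((.005+h,c),(.005,r)):
      q=2*proj(M,np.c_[x+rr*np.cos(T),y+rr*np.sin(T),0*T+z])+.5
      cv2.polylines(J,[np.int32(q*8)],True,(0,0,255),1,cv2.LINE_AA,3)
  out.append(cv2.resize(J[2*y0:2*y1,2*x0:2*x1],(400,400*(y1-y0)//(x1-x0))))
h=max(o.shape[0] for o in out)
cv2.imwrite('pics/f.png',np.hstack([np.pad(o,((0,h-o.shape[0]),(0,0),(0,0))) for o in out]))
E
```

```text
(no output)
```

View pics/f.png

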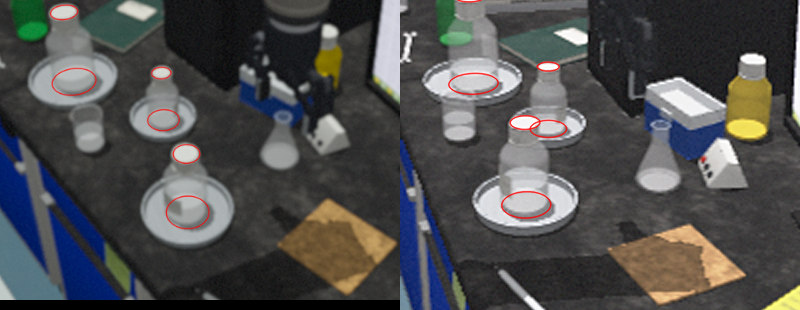

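In both views all three bottles stand upright in the middle of their own trays, caps and feet on the predicted circles. The mat is empty, and the beaker and flask haven't moved. I'm handing in.

```bash
python3 -c "
from bench import env
print(env.hand_in())"
```

```text
the job is handed in; nothing more can be done
None
```

The job is handed in: the final pictures show all three bottles upright in the middle of their own trays, the mat empty and the beaker and flask untouched, at about 42 s of the 96 s allowed; the hand-in returned no verdict.

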